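Snap the last foot onto the upturned stool

ROBOT

A 6-joint arm with a two-finger parallel gripper is mounted at the origin on a cart in front of the work surface, level with it; the furniture and walls round the work are solid. World frame = base frame: x ahead of the robot, y to its left, z up, the work surface at z = 0. Lengths are in mm, angles in rad, forces in N, time in s.
With the tool pointing down it reaches from about 300 to 775 mm from the base axis. Payload 14.6 kg.
Tool frame: the origin (TCP) lies between the finger pads; the fingertips stand manip.tip_reach ahead of it and the grasp point (between the pads) lies 5 mm behind it (manip.tip_reach is the distance from the TCP to the fingertips, in mm); z points along the fingers, y is the line along which they close (so a half turn about z gives the same grasp; the last joint's range is limited). The gripper opens to 94 mm and grips with 3 to 60 N. Pads are 16 mm wide; open, the fingers measure 119 mm over their backs; the gripper's body (75 mm by 177 mm) begins 78 mm behind the grasp point.
Start: joints at [1.086, 0.3, 1.521, -0, 1.321, -0.067], TCP at [223.159, 502.682, 219.446] pointing down, gripper open.
Joint ranges: [-3.03, 3.03], [-0.79, 2.21], [0.23, 2.52], [-1.04, 4.18], [0, 3.07], [-2.55, 2.55]. Speed limits (rad/s): [2.22, 2.22, 2.57, 3.14, 3.14, 3.14].

INTERFACE

Orientations are given as [roll, pitch, yaw] about the fixed x, y, z axes, in that order (R = Rz(yaw) Ry(pitch) Rx(roll)).
In Python, from cell import manip gives the robot as it stands. The module is installed in compiled form; this text tells all that it offers.
- The arm moves only by the shell command python3 -m creep 'ROWS' [FORCE]. ROWS is JSON, a list of rows, each a list of 3 entries, a list of its own where there are three numbers: the opening, from -1 (shut) to 1 (fully open), then the shift along the tool's x, y, z in cm, then the turn about the tool's z in units of 5 degrees (1.0 is 5 degrees). In form: [[grip, [tx, ty, tz], roll], ...]. A call has 1 to 12 rows; each row is the pose to reach, as a shift and turn from the pose commanded when the call began, along the tool's axes at that moment; what a row does not reach only later rows make up. A row lasts 1/10 s, in which the tool goes at most 50 mm and 8.59 degrees, less where a joint would pass 70% of its speed; a pose out of reach is approached as far as the arm can. A call with a gripper value outside its range is refused whole. The fingers move at their own pace and stop on an object; FORCE is the grip in N (left out, the last holds). Time passes only in rows, so rows that repeat a pose let the fingers close. It gives the time, the measured TCP pose, the force, the opening and the grip force at its end, in the units of the state.
- manip.read_state(): the state, without advancing time (a new reading comes with each control period).
- manip.camera(name): name is "side" or "top"; returns the picture (400x640x3 uint8, red, green, blue); there is no depth.
- manip.camera_params(name): a dict with "fovy" (degrees; the focal length in pixels is half the picture's height over the tangent of half this angle, whatever the lens; pixels are square), "cx", "cy" (the principal point, pixels), "origin" and "attitude" of the camera in the world. Camera axes: x right, y down, z forward; pixel columns grow to the right and rows downward; lengths in mm; the calibration is good to about 2 mm. A picture is of the moment at which its call begins. camera_params takes no time and is no camera call.
- manip.sign_off(): hands the job in; it is judged then, once.
The state is a dict: "clock": time; "joints": joint angles; "qd": joint speeds; "effort": joint torques, N m; "eef_pos": TCP position; "eef_rot": TCP orientation; "wrist_force": force on the tool from outside, world axes, zero at the start; "moment": the same for the moment, N m; "finger_gap": finger opening in mm; "finger_force": force on a finger pad.
Only numpy, scipy, OpenCV 4.12 (cv2) and the standard library are available. Lean on these libraries where they do the work, as an engineer would, in place of code of your own. Each camera call takes 0.05 s, during which the arm holds its last target. There are 200 camera calls.

TASK

The small stool lying upside down on the bench still lacks one of its black feet: pick up the loose foot, set it over the bare stud and press it straight down until it clicks over the spring balls, then keep pressing until it is fully home on its orange rubber washer. Press firmly but do not ram it, and leave the things lying round the work where they are. The job ends holding: finish with the foot still in the gripper, still pressed down so that the rubber is slightly squeezed.

Things in the scene. Friction and masses are not known exactly. Their poses are not given: they have to be found in the camera images.
- foot: loose stool foot: black twelve-sided plastic cup standing mouth down, 46 mm across flats, 42 mm tall, grey felt disc on its closed top, about 60 g. Origin: centre of the mouth (underside); z up through the closed top. Grip across the sides, any turn. Inside: bore 34 mm wide and 34 mm deep, narrowed to 26 mm by a lip 3 to 7 mm above the mouth
- stud_seat (a point): point on the bare stud's axis at the top of its unsqueezed washer, 106 mm above the bench; z up. The home foot's origin lies here, or lower as the washer is squeezed. Lowering the foot, its lip meets the spring balls at about 13 mm above this point and needs about 6 to 15 N for the next 2 to 4 mm; then the force drops, and from about 5 mm the balls draw it down to the washer
- stud: the fixed upright steel stud, 22 mm diameter, tapered to 12 mm at its tip, 30 mm tall. Origin: centre of its foot on the end of the leg; z up. Four brass spring balls stand out of its sides 18 mm above the origin, 29.6 mm across two balls that face away from each other; they hold the foot on with a force like that of pressing it on
- washer: the orange rubber washer round the stud, 44 mm diameter, 6 mm thick, on the round wooden leg (41 mm diameter). Origin: centre of its underside. It gives downwards like a spring, 2.5 N per mm, up to 7 mm
- stool: the upturned stool, fixed: seat board 240 x 190 x 22 mm flat on the bench, four legs on a 160 (x) by 120 (y) mm rectangle, leg ends 100 mm above the bench; three of the legs carry feet like the loose one, 148 mm above the bench at the top. Which leg is bare varies. Origin: centre of the board on the bench; x along the board's length
- tape_measure: dark tape measure, 36 x 72 x 62 mm, origin at the centre of its underside; bystander
- pale_offcut: square block of pale layered wood, 50 x 50 x 18 mm, origin at the centre of its underside; bystander
- red_screwdriver: screwdriver with a red handle, 187 mm long and 33 mm tall, lying; origin at the middle of its underside; bystander
- nail_tin: round steel tin of nails, 74 mm wide and 60 mm tall, origin at the centre of its underside; bystander
- block_plane: small hand plane, 156 x 51 x 59 mm, origin at the centre of its underside; bystander
- orange_clamp: orange spring clamp, 67 x 117 x 22 mm, lying; origin at the centre of its underside; bystander
Mind the look-alikes: they are no part of the job. Leave any blue look-alike of the foot alone.

How it is judged:
By the outcome, as a careful person would: the job done as asked, in the order asked, and still so for the second after the job is handed in, while the arm keeps its last pose, push and grip.
It also fails if it takes over 45 s, if anything falls off the work surface, if the arm or the gripper's body presses on something with over 40 N, if the wrist force passes 120 N, or if a joint passes its speed limit or range.

## Working session

There is one attempt and no reset: what is moved stays moved. The work goes in short steps, Python scripts to look and compute and a shell command to move; the robot and the scene stay as the last step left them, time stands still between calls to the robot, and variables do not carry over. Pictures are saved under pics/ and viewed, at most 10 in all, crops included, and the job is handed in when it is done.

```bash
mkdir -p pics
python3 - <<'E'
from cell import manip
import cv2
for n in("top","side"):
    im=manip.camera(n); cv2.imwrite(f"pics/{n}0.png",im[:,:,::-1]); print(n,manip.camera_params(n))
print(manip.tip_reach,manip.read_state())
E
```

```text
top {'fovy': 49.51009584063965, 'cx': 321.18893235353437, 'cy': 194.5773217728313, 'origin': array([ 373.10852944,    4.71873908, 1368.05707831]), 'attitude': array([-3.05142449,  0.00351345, -1.58437694])}
side {'fovy': 56.07628663569638, 'cx': 321.41923315220265, 'cy': 193.16660174868034, 'origin': array([  507.99834233, -1090.85779444,   751.45692256]), 'attitude': array([-2.0976124 , -0.00621189,  0.02038779])}
14.0 {'clock': 0.1, 'joints': array([ 1.08637537e+00,  3.00436789e-01,  1.52149316e+00, -1.21347848e-05,
        1.32072158e+00, -6.65824486e-02]), 'qd': array([ 0.00036016, -0.0003841 , -0.00164234,  0.00123276, -0.00082794,
        0.00188976]), 'effort': array([ 1.97984897e-03, -5.32648802e+01, -3.53281760e+01,  7.09758047e-02,
        2.35779444e-02, -5.18632373e-05]), 'eef_pos': array([223.07762675, 502.49164836, 218.94234101]), 'eef_rot': array([-3.14053535e+00, -5.87220198e-05,  2.72375712e+00]), 'wrist_force': array([-0.22073526,  0.41612709, -0.16891007]), 'moment': array([-0.02218144, -0.00118985,  0.07433818]), 'finger_force': 0.0, 'finger_gap': 94.12612362322413}
```

View pics/top0.png

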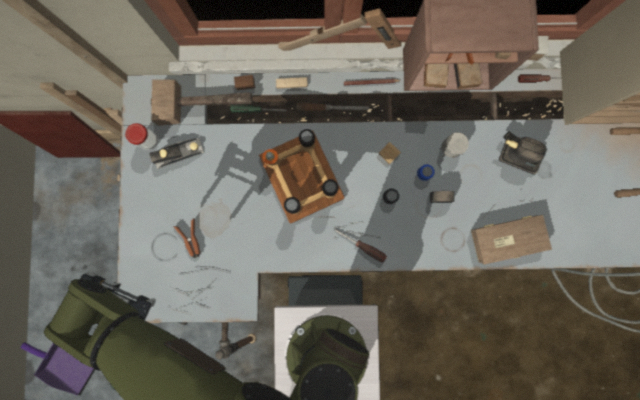

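View pics/side0.png

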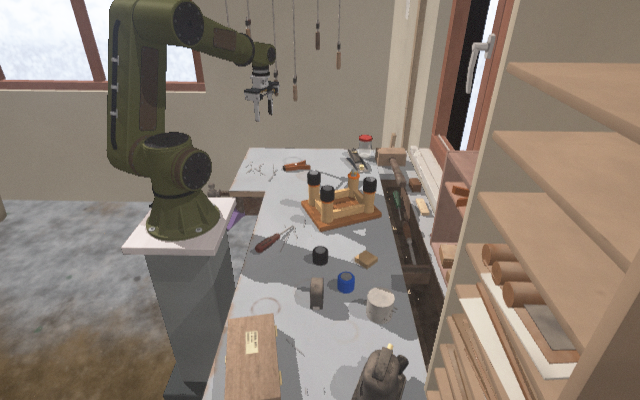

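The top view shows the robot at lower left. The stool is at (300,178), with its bare stud and orange washer at about (269,156). Three dark discs could be the loose foot:
- **(391,196):** a black round cup, at (320,255) in the side view. This fits.
- **(426,172):** blue, so it is the look-alike.
- **(441,197):** an oblong, the tape measure.

I'll measure next and check with an enlarged crop.

```bash
cat > h.py <<'E'
import numpy as np, cv2
from scipy.spatial.transform import Rotation as R
from cell import manip
def ray(n,u,v):
    p=manip.camera_params(n); f=200/np.tan(np.radians(p["fovy"])/2)
    d=R.from_euler("xyz",p["attitude"]).apply([(u-p["cx"])/f,(v-p["cy"])/f,1]); return np.array(p["origin"]),d/np.linalg.norm(d)
def plane(n,u,v,z):
    o,d=ray(n,u,v); return o+d*(z-o[2])/d[2]
def proj(n,P):
    p=manip.camera_params(n); f=200/np.tan(np.radians(p["fovy"])/2)
    c=R.from_euler("xyz",p["attitude"]).inv().apply(np.array(P)-p["origin"]); return f*c[0]/c[2]+p["cx"],f*c[1]/c[2]+p["cy"]
def blobs(mask,box,amin):
    x0,y0,x1,y1=box; m=np.zeros_like(mask,np.uint8); m[y0:y1,x0:x1]=mask[y0:y1,x0:x1]
    n,_,s,c=cv2.connectedComponentsWithStats(m); return [(c[i].round(1),s[i].tolist()) for i in range(1,n) if s[i][4]>=amin]
E
python3 - <<'E'
from h import *
t=cv2.imread("pics/top0.png"); s=cv2.imread("pics/side0.png")
g=lambda im:im.max(2)
for n,im,boxes in(("top",t,[(380,185,403,206),(258,125,345,215)]),("side",s,[(305,240,335,270),(300,165,385,230)])):
    h=cv2.cvtColor(im,cv2.COLOR_BGR2HSV)
    for b in boxes: print(n,"dark",blobs(g(im)<65,b,40))
    b=boxes[1]
    print(n,"orange",blobs((h[...,1]>150)&(h[...,2]>165)&(h[...,0]<16),b,12))
a=cv2.resize(t[120:220,250:450],None,fx=4,fy=4,interpolation=2)[:, :800]
c=cv2.resize(s[160:275,290:400],None,fx=3,fy=3,interpolation=2)[:200*2]
c=cv2.copyMakeBorder(c,0,0,0,800-c.shape[1],0)
cv2.imwrite("pics/crop.png",cv2.resize(np.vstack([a,c]),None,fx=.8,fy=.8))
E
```

```text
top dark [(array([389.8, 196.7]), [383, 189, 16, 16, 136])]
top dark [(array([306.9, 139.4]), [299, 129, 16, 19, 161]), (array([329.8, 187.4]), [321, 179, 18, 17, 134]), (array([293.5, 205.3]), [285, 197, 16, 16, 85])]
top orange []
side dark [(array([319.8, 257.5]), [312, 248, 16, 17, 184])]
side dark [(array([313.5, 179. ]), [308, 173, 12, 12, 123]), (array([369. , 185.8]), [363, 178, 13, 15, 140]), (array([326.9, 194.8]), [321, 187, 13, 15, 148])]
side orange [(array([354.9, 176.2]), [349, 173, 10, 6, 20])]
```

View pics/crop.png

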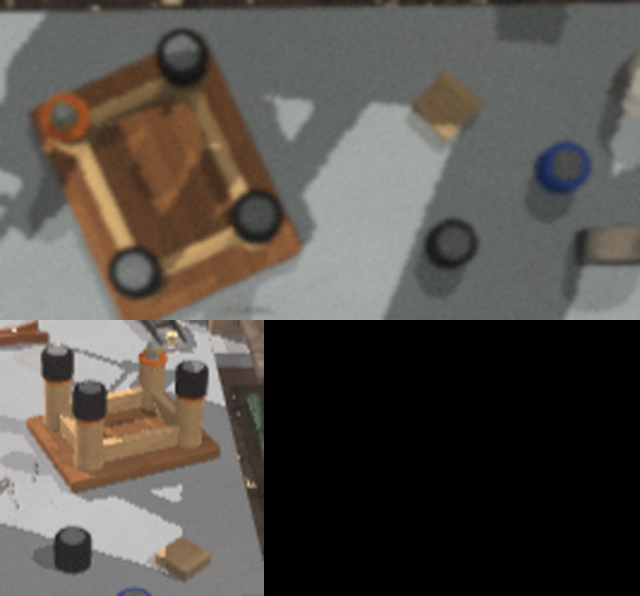

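The crop confirms it. The black cup at top-view (391.5,195.5) is the loose foot, and the blue one is separate. The bare stud with its orange ring is at top-view (270,156.5) and side (354,177), on the far-left leg. Next I'll measure from both views.

Run:
```python
from h import *
k=8
def felt(n,im,u,v,r,key):
    a=cv2.resize(im[int(v)-r:int(v)+r+1,int(u)-r:int(u)+r+1],None,fx=k,fy=k,interpolation=cv2.INTER_CUBIC)
    x=key(a).astype(np.float32); x=cv2.normalize(x,None,0,255,cv2.NORM_MINMAX).astype(np.uint8)
    _,m=cv2.threshold(x,0,255,cv2.THRESH_OTSU)
    nn,l,s,c=cv2.connectedComponentsWithStats(m)
    yy=((c[1:]-a.shape[0]/2)**2).sum(1)-s[1:,4]*.2; i=1+np.argmin(yy)
    return (c[i][0]+.5)/k-.5+int(u)-r,(c[i][1]+.5)/k-.5+int(v)-r,s[i][4]/k/k
t=cv2.imread("pics/top0.png"); s=cv2.imread("pics/side0.png")
g=lambda a:cv2.cvtColor(a,cv2.COLOR_BGR2GRAY)
P={}
for nm,u,v,z in(("loose",391.6,195.3,42),("A",307.2,136.9,148),("B",330.9,187.2,148),("C",292.2,204.7,148)):
    f=felt("top",t,u,v,6,g); P[nm]=plane("top",f[0],f[1],z); print(nm,np.round(f,1),P[nm].round(1),"side felt expected",np.round(proj("side",P[nm]),1))
W=P["A"]+P["C"]-P["B"]
print("sides",np.linalg.norm(P["A"]-P["B"]),np.linalg.norm(P["B"]-P["C"]),"diag",np.linalg.norm(P["A"]-P["C"]))
hs=cv2.cvtColor(t,cv2.COLOR_BGR2HSV); 
f=felt("top",t,270,156.6,9,lambda a:a[...,2].astype(float)-a[...,0]-0*a[...,1])
print("washer",np.round(f,1),plane("top",f[0],f[1],106).round(1),"by parallelogram",W.round(1),np.round(proj("side",[*W[:2],106]),1))
for nm,u,v,z in(("loose",320,250,42),("A",370,180,148),("B",327,189,148),("C",314,175,148)):
    f=felt("side",s,u,v,5,g); print("side",nm,np.round(f,1),plane("side",f[0],f[1],z).round(1))
u=s[168:184,344:364].astype(int); m=((u[...,2]-u[...,0])>110)
print((u[...,2]-u[...,0]))
```

```text
loose [391.5 195.3  74.9] [ 487.8 -207.9   42. ] side felt expected [319.2 249.9]
A [306.1 135.3  84.3] [654.2  48.4 148. ] side felt expected [369.8 179. ]
B [329.9 186.5  86.3] [505.9 -17.4 148. ] side felt expected [326.3 187.7]
C [291.2 204.4  92.9] [456.9  92.4 148. ] side felt expected [312.7 172.3]
sides 162.2057098902555 120.25096332552992 diag 202.16650728610628
washer [270.1 157.5 185.1] [599.  156.6 106. ] by parallelogram [605.1 158.2 148. ] [353.2 174.9]
side loose [320.2 245.4  18.7] [ 490.2 -186.3   42. ]
side A [370.8 176.9  46. ] [658.9  63.9 148. ]
side B [327.1 184.5  22.6] [508.2   4.1 148. ]
side C [313.8 171.6  43. ] [460.5  97.7 148. ]
[[  3   3   2   2   3   3   3   3   3  11   7  -3   2  11  16  43  58  53
   53  50]
 [  1   2   2   2   2   1   0   1   2   7   4   2  -2   7  14  26  60  49
   54  49]
 [  3   2   3   3   0   0   2   9   5   6   6   7   5  26  16  16  23  30
   28  19]
 [  2   4   1   1   3   4  13  44   6   8  20  25  16  58  14  18  22  22
   18  13]
 [  2   4   2   1   3  17  63  78  14  12  58  83  45  72  23  12  13  12
    8   5]
 [  3   
[... 227 characters left out ...]
   1   4
    2   3]
 [  1   4   5  25 114 137 137  73  56  54  51  57 108 145 141  94   1   1
    0   1]
 [  1   1   3   5  73 110 133 135 140 138 140 149 142 140 117  50   2   3
    1   2]
 [  0  -1   2   4  38  79  87  95 108 119 120 125 125 108  70   4   1   2
    1   1]
 [  0   1   1   3  37  51  55  67  80  90  91  86  87  70  58   1   2   3
    2   0]
 [  1   1   0   3  40  50  55  55  57  59  62  60  65  65  55   4   1   2
    1   3]
 [  1   2   0   3  50  51  54  56  57  55  63  63  63  65  53   1   0   3
    3   2]
 [  1   1   0   4  50  51  56  55  58  61  61  62  63  63  42   2   1   0
    2   0]
 [  1   0   1   4  49  50  50  56  58  58  64  64  63  62  40   0   1   2
    1   2]]
```

```bash
cat >> h.py <<'E'
def shift(target):
    s=manip.read_state(); return R.from_euler("xyz",s["eef_rot"]).inv().apply(np.array(target)-s["eef_pos"])/10
E
python3 -c "
from h import *
print(shift([487.8,-207.9,219]).round(2))"
```

```text
[-5.302e+01 -5.419e+01  5.000e-02]
```

```bash
python3 -m creep '[[1,[-3,-3,0],0],[1,[-6,-6,0],0],[1,[-9,-9,0],0],[1,[-12,-12,0],0],[1,[-15,-15,0],0],[1,[-18,-18,0],0],[1,[-21,-21,0],0],[1,[-24,-24,0],0],[1,[-27,-27.5,0],0],[1,[-30,-30.5,0],0],[1,[-33,-33.5,0],0],[1,[-36,-36.8,0],0]]'
python3 -c "
from h import *
print(shift([487.8,-207.9,219]).round(2))"
```

```text
clock: 1.3
eef_pos: [403.1, 18.6, 219.5]
eef_rot: [3.141, 0.0, 2.724]
wrist_force: [0.5, 0.8, -0.7]
finger_gap: 94.2
finger_force: 0.0
[-16.93 -17.26   0.05]
```

```bash
python3 -m creep '[[1,[-3,-3,0],0],[1,[-6,-6,0],0],[1,[-9,-9,0],0],[1,[-12,-12,0],0],[1,[-15,-15.4,0],0],[1,[-17,-17.3,0],0],[1,[-17,-17.3,0],0],[1,[-17,-17.3,0],0],[1,[-17,-17.3,0],0]]'
python3 - <<'E'
from h import *
print(shift([487.8,-207.9,22]).round(2), manip.read_state()["joints"].round(2))
im=manip.camera("side"); cv2.imwrite("pics/s1.png",cv2.resize(im[130:290,230:430,::-1],None,fx=3,fy=3))
E
```

```text
clock: 2.2
eef_pos: [487.8, -205.9, 219.4]
eef_rot: [3.141, -0.0, 2.724]
wrist_force: [0.3, 0.9, -0.7]
finger_gap: 94.1
finger_force: 0.0
[-0.08 -0.18 19.74] [-0.47  0.25  1.58  0.    1.31 -1.62]
```

View pics/s1.png

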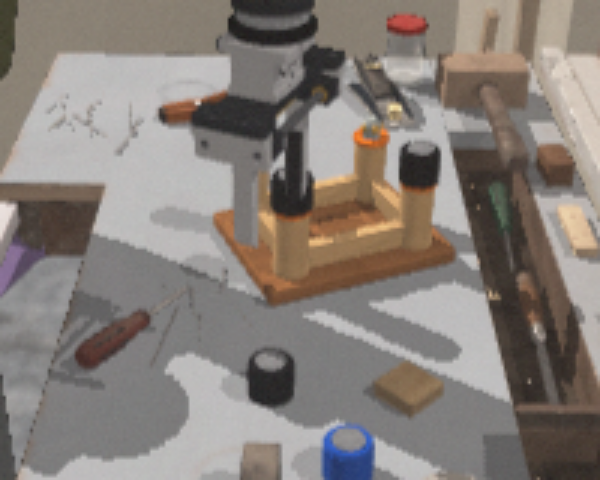

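The open gripper hangs above the foot, which is at about (320,255) in the full frame, and nothing lies between them. I'm going down with small corrections.

```bash
python3 -m creep '[[1,[-0.1,-0.2,3],0],[1,[-0.1,-0.2,6.5],0],[1,[-0.1,-0.2,10],0],[1,[-0.1,-0.2,13],0],[1,[-0.1,-0.2,15.5],0],[1,[-0.1,-0.2,17.5],0],[1,[-0.1,-0.2,19],0],[1,[-0.1,-0.2,19.7],0],[1,[-0.1,-0.2,19.7],0],[1,[-0.1,-0.2,19.7],0]]' 
python3 -m creep '[[0.3,[0,0,0],0],[0.1,[0,0,0],0],[0,[0,0,0],0],[-0.1,[0,0,0],0],[-0.2,[0,0,0],0],[-1,[0,0,0],0],[-1,[0,0,0],0],[-1,[0,0,0],0],[-1,[0,0,0],0],[-1,[0,0,0],0]]' 35
```

```text
clock: 3.25
eef_pos: [488.6, -208.9, 23.3]
eef_rot: [-3.142, 0.001, 2.724]
wrist_force: [-0.5, 0.1, 0.7]
finger_gap: 94.1
finger_force: 0.0
clock: 4.25
eef_pos: [488.2, -209.1, 22.5]
eef_rot: [3.142, -0.0, 2.724]
wrist_force: [-0.1, -0.1, 0.5]
finger_gap: 46.4
finger_force: 35.0
```

```bash
python3 -m creep '[[-1,[0,0,-2],0],[-1,[0,0,-5],0],[-1,[0,0,-9],0],[-1,[0,0,-13],0],[-1,[0,0,-17],0],[-1,[0,0,-20],0],[-1,[0,0,-21],0],[-1,[0,0,-21],0],[-1,[0,0,-21],0]]'
python3 -c "
from h import *
print(shift([603,157.5,232.5]).round(2))"
```

```text
clock: 5.15
eef_pos: [487.7, -208.9, 230.7]
eef_rot: [3.142, -0.002, 2.724]
wrist_force: [0.3, -0.1, -1.8]
finger_gap: 46.3
finger_force: 35.0
[ 4.33 38.16 -0.17]
```

```bash
python3 -m creep '[[-1,[0.3,3,0],0],[-1,[0.8,7,0],0],[-1,[1.3,11,0],0],[-1,[1.8,15,0],0],[-1,[2.2,19,0],0],[-1,[2.6,23,0],0],[-1,[3,27,0],0],[-1,[3.5,31,0],0],[-1,[4,35,0],0],[-1,[4.3,38.2,0],0],[-1,[4.3,38.2,0],0],[-1,[4.3,38.2,0],0]]'
python3 -m creep '[[-1,[0,0,1],0],[-1,[0,0,2.5],0],[-1,[0,0,4],0],[-1,[0,0,5],0],[-1,[0,0,5],0],[-1,[0,0,5],0],[-1,[0,0,5],0]]'
python3 - <<'E'
from h import *
s=manip.read_state()
print(s["eef_pos"],shift([603,157.5,182]).round(2),s["wrist_force"])
a=manip.camera("side"); cv2.imwrite("pics/s2f.png",a[:,:,::-1]); b=manip.camera("top"); cv2.imwrite("pics/t2f.png",b[:,:,::-1])
A=cv2.resize(a[130:210,300:400],None,fx=5,fy=5,interpolation=2); B=cv2.resize(b[120:200,240:300],None,fx=5,fy=5,interpolation=2)
cv2.imwrite("pics/c2.png",np.hstack([A,B])[:,:,::-1])
E
```

```text
clock: 6.35
eef_pos: [603.4, 157.7, 230.2]
eef_rot: [-3.14, -0.003, 2.725]
wrist_force: [0.5, -0.3, -1.0]
finger_gap: 46.5
finger_force: 35.0
clock: 7.05
eef_pos: [604.1, 157.5, 183.2]
eef_rot: [3.141, 0.001, 2.724]
wrist_force: [0.4, 0.1, 0.2]
finger_gap: 46.3
finger_force: 35.0
[604.13344114 157.48837262 183.17213453] [ 0.1  -0.05  0.12] [0.4287075  0.06375406 0.22163334]
```

View pics/c2.png

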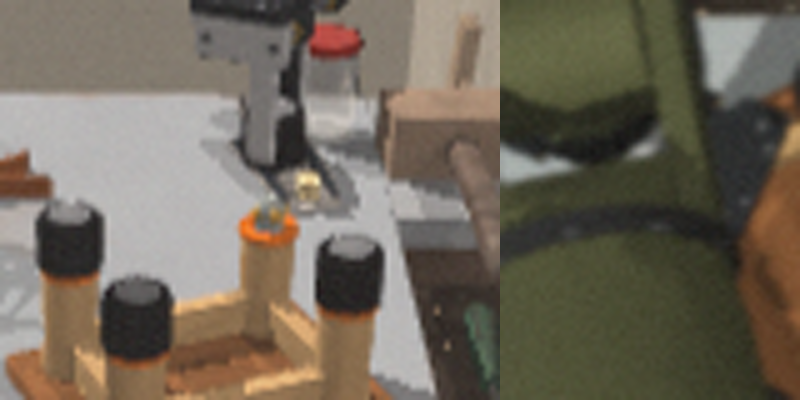

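The side crop shows the held foot with its mouth at about (275,165) crop px, directly above the bare stud at (270,225). The arm hides the top view here. I'll check the alignment numerically.

Run:
```python
from h import *
Q=np.array([[654.2,48.4],[505.9,-17.4],[456.9,92.4]]); M=np.array([[80,-60],[-80,-60],[-80,60],[80,60]],float)
a=M[:3]-M[:3].mean(0); b=Q-Q.mean(0); U,S,V=np.linalg.svd(a.T@b); T=U@V
F=(M-M[:3].mean(0))@T+Q.mean(0); print("rigid fit",F.round(1))
print("tip top",plane("top",270,155.3,130).round(1))
P=[604.1,157.5]
for z in(106,130,160.7,202.7): print(z,np.round(proj("side",[*P,z]),2))
s=cv2.imread("pics/s2f.png")
for v in range(153,166): print(v,cv2.cvtColor(s,cv2.COLOR_BGR2GRAY)[v,344:366])
d=s[160:190,340:366].astype(int); m=((d[...,2]-d[...,0])>100).astype(np.uint8)
ys,xs=np.nonzero(m); print("orange",xs.min()+340,xs.max()+340,ys.min()+160,ys.max()+160)
# same silhouette bias check: steel stud over washer
for f,u,v in(("side",353.7,174.7),): print(plane(f,u,v,106).round(1))
# held-foot width reference: felts of other feet in side vs. predicted
for x,y in F[:3]: print("foot cols predicted",np.round(proj("side",[x,y,127]),1))
```

```text
rigid fit [[652.7  48.2]
 [506.7 -17.2]
 [457.6  92.3]
 [603.6 157.8]]
tip top [601.2 154.  130. ]
106 [352.9  174.96]
130 [353.21 169.2 ]
160.7 [353.62 161.68]
202.7 [354.19 151.12]
153 [156 161 157 153  99  80 115 114 113 115 125 113  80  55  50  45  62 159
 199 192 193 193]
154 [156 157 155 152  94  88 111 114 113 113 126  80  41  41  41  38  57 155
 190 180 179 179]
155 [165 157 155 153  95 101 112 113 115 113 122  73  41  40  37  39  52 144
 181 181 178 179]
156 [183 167 165 146  92  98 112 114 112 113 122  54  41  35  38  37  52 134
 164 169 171 175]
157 [175 174 155 118  72  94 115 114 113 112 126  54  37  37  36  36  40 101
 126 140 153 149]
158 [156 150 102  62  51  96 116 110 114 117 134  57  38  36  40  37  39  70
 109 118 119 117]
159 [153 140 131  80  49  97 112 114 113 118 139  56  35  41  40  39  39  51
  84 130 147 119]
160 [157 151 133 119  57  89 109 112 113 114 129  49  34  40  39  40  37  46
  58 126 172 144]
161 [156 156 153 141  80  69  98 103 106 109 121  35  35  36  39  38  40  53
  48  74 141 168]
162 [154 157 156 153 114  55  72  75  88  91  94  41  38  40  36  37  56  73
  48  64  88 126]
163 [164 155 159 157 154 101  72  56  42  49  45  38  40  64  64  90  88 108
  58  59  71 115]
164 [182 163 154 155 153 152 126 102  61  50  48  61  90 106 115 154 157 156
 136  98  61  81]
165 [182 182 165 156 158 156 156 147 119  63  65  92 132 131 138 177 223 212
 208 187  75  72]
orange 343 358 172 189
[607.2 159.8 106. ]
foot cols predicted [368.9 184.3]
foot cols predicted [326.5 193.2]
foot cols predicted [313.  177.5]
```

The foot's centre column agrees with the stud's to about 0.2 px (0.5 mm). In y, the rigid fit gives 157.8 and the robot is at 157.5. I'm lowering to just above the balls.

```bash
python3 -m creep '[[-1,[0,0,1],0],[-1,[0,0,2],0],[-1,[0,0,2.8],0],[-1,[0,0,3.4],0],[-1,[0,0,3.6],0],[-1,[0,0,3.6],0],[-1,[0,0,3.6],0]]' 45
```

```text
clock: 7.85
eef_pos: [604.0, 157.6, 146.8]
eef_rot: [3.141, 0.0, 2.724]
wrist_force: [0.5, 0.1, -0.3]
finger_gap: 46.2
finger_force: 45.0
```

```bash
python3 -m creep '[[-1,[0,0,0.1],0],[-1,[0,0,0.2],0],[-1,[0,0,0.3],0],[-1,[0,0,0.4],0],[-1,[0,0,0.5],0],[-1,[0,0,0.6],0],[-1,[0,0,0.6],0]]' 
python3 -m creep '[[-1,[0,0,0.1],0],[-1,[0,0,0.2],0],[-1,[0,0,0.2],0]]'
python3 -m creep '[[-1,[0,0,0.1],0],[-1,[0,0,0.2],0],[-1,[0,0,0.2],0]]'
```

```text
clock: 8.55
eef_pos: [604.1, 157.6, 140.7]
eef_rot: [3.141, 0.001, 2.724]
wrist_force: [1.4, 1.1, 2.5]
finger_gap: 46.0
finger_force: 45.0
clock: 8.85
eef_pos: [604.5, 157.7, 139.5]
eef_rot: [3.14, 0.002, 2.724]
wrist_force: [1.1, 0.1, 6.9]
finger_gap: 46.8
finger_force: 45.0
clock: 9.15
eef_pos: [604.1, 157.6, 136.8]
eef_rot: [3.141, 0.001, 2.724]
wrist_force: [1.7, 0.4, 1.2]
finger_gap: 46.3
finger_force: 45.0
```

The balls clicked: the force peaked at about 7 N and then dropped, with small side force. I'll keep pressing towards the washer.

```bash
python3 -m creep '[[-1,[0,0,0.15],0],[-1,[0,0,0.3],0],[-1,[0,0,0.4],0],[-1,[0,0,0.4],0]]' 
python3 -m creep '[[-1,[0,0,0.15],0],[-1,[0,0,0.3],0],[-1,[0,0,0.4],0],[-1,[0,0,0.4],0]]'
python3 -m creep '[[-1,[0,0,0.1],0],[-1,[0,0,0.2],0],[-1,[0,0,0.2],0],[-1,[0,0,0.2],0]]'
```

```text
clock: 9.55
eef_pos: [603.5, 157.5, 131.2]
eef_rot: [-3.141, -0.001, 2.724]
wrist_force: [4.2, 0.8, -9.7]
finger_gap: 46.3
finger_force: 45.0
clock: 9.95
eef_pos: [603.8, 157.5, 128.5]
eef_rot: [-3.141, -0.0, 2.724]
wrist_force: [0.8, 0.5, -2.0]
finger_gap: 46.1
finger_force: 45.0
clock: 10.35
eef_pos: [603.9, 157.5, 126.7]
eef_rot: [3.142, 0.0, 2.724]
wrist_force: [-1.1, -0.3, 3.2]
finger_gap: 46.5
finger_force: 45.0
```

```bash
python3 -m creep '[[-1,[0,0,0.1],0],[-1,[0,0,0.15],0],[-1,[0,0,0.15],0],[-1,[0,0,0.15],0],[-1,[0,0,0.15],0]]'
python3 - <<'E'
from h import *
a=manip.camera("side"); cv2.imwrite("pics/s3.png",cv2.resize(a[130:210,300:400],None,fx=6,fy=6,interpolation=2)[:,:,::-1])
print(manip.read_state()["wrist_force"],manip.read_state()["eef_pos"])
E
```

```text
clock: 10.85
eef_pos: [604.0, 157.5, 125.4]
eef_rot: [3.141, 0.0, 2.724]
wrist_force: [-2.9, -2.3, 6.7]
finger_gap: 46.4
finger_force: 45.0
[-3.29555051 -0.23685269  7.32917148] [603.93303745 157.54459427 125.40494301]
```

View pics/s3.png

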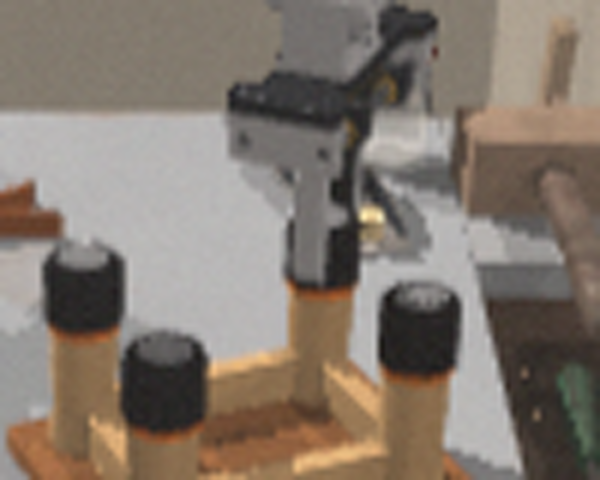

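The foot sits squarely on its washer at about (320,290) in the crop, with only a thin orange line showing, like the other three. It is held with about a 3 mm squeeze and 7 N of push, so I'm handing the job in.

```bash
python3 -c "
from cell import manip
print(manip.sign_off())"
```

```text
the job is handed in; nothing more can be done
None
```

The foot clicked over the balls and is fully home on its washer, squeezed about 3 mm with about 7 N of push and still held in the gripper; the job is handed in at about 11 s.

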